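Set a bottle mixing on the bench roller and shift it into fast forward

TASK

Lay the amber bottle from its wire rest centrally on the two rollers of the bottle roller. Then put the range lever, which starts in the left-hand slot pulled toward you, into fast forward: along to the neutral crossing, which you must feel for because the gate is hidden under the dust dome, across to the right and fully home away from you. Let go of both and leave the wash bottle and the conical flask standing.

Things in the scene. Friction and masses are not known exactly. Their poses are not given: they have to be found in the camera images.
- roller: Bench bottle roller, white housing, blue bearing cheeks, 213 (x) x 252 (y) x 262 (z) mm, fixed. Origin on the bench under the middle of the rollers; x to its back (away from the operator), y to its left, z up. Two black rollers (radius 16, length 226 mm) along y at x = -34 and +34 mm, axes at z = 236 mm; cheeks' inner faces at y = +-115, tops at z = 262 mm.
- roller_bed (a point): Where the bottle's axis comes to lie when it rests on both rollers, at mid-length: 265.5 mm above the bench, over the roller's origin.
- splash_lip (a point): Middle of the top edge (z = 254 mm, x = -72 mm) of the drip tray's upturned steel lip; the lip reaches down to z = 206 mm and is 228 mm long in y. It overhangs the lever's forward end, so hold the knob with the tool tilted 35 to 45 degrees from vertical: fingers pointing forward (roller +x) and down, closing along roller y.
- lever_pivot (a point): Fixed centre of the lever's universal joint inside the console: 45 mm in front (-x) of the roller's origin, 36 mm above the bench. The console face slopes up away from the operator at 32 degrees, 75 mm from this point. A black dust dome, radius 87 mm about this point, hides the gate.
- knob (a point): Centre of the orange ball knob (diameter 34 mm) on a 10 mm stem, 150 mm from lever_pivot. With both joints 0 the lever is square to the sloping face. The hidden gate is an H seen by the operator: left slot, right slot, one neutral crossing between them.
- lever_fore_aft (a joint): Lever angle (rad) about roller +y through lever_pivot: -0.40 stop toward the operator, 0 square to the face, +0.30 stop away (home in a forward slot). Stays where left; moving it takes about 2 N at the knob. The crossing's middle lies anywhere from -0.18 to +0.12, set differently on each machine; the lever passes within about 0.03 of that middle, elsewhere the web stops it.
- lever_cross (a joint): Sideways lever angle (rad) about the up-slope axis (which turns with lever_fore_aft): negative left (roller +y, stop -0.25), positive right (stop +0.25). The webs stop it at about -0.13 to -0.17 from the left slot. A spring pulls it left, up to 2.5 N at the knob: let go in the crossing it returns left; in the right slot it rests on the web at about 0.13 to 0.17.
- rest: Wire rest for one bottle, 108 x 138 x 34 mm, fixed; origin on the bench under its middle, two rails along its y, tops at z = 34 mm.
- bottle: Amber bottle, white label, blue cap, lying; about 250 g. Origin on its axis, mid-length of the cylindrical body (diameter 58 mm, y = -52 to +52 mm); y is its axis, cap end at y = +88 mm. In the rest its axis is 50 mm above the bench. Grasp across the body from above, TCP about 11 mm above the axis so the fingertips clear rails and rollers. Either end may point left.
- wash_bottle: Wash bottle with red spout, 65 x 102 x 213 mm, standing loose at the right; origin at the middle of its underside.
- erlenmeyer: Conical flask, diameter 64, height 104 mm, standing loose at the left; origin at the middle of its underside.

How it is judged:
By the outcome, as a careful person would: the job done as asked, in the order asked, and still so for the second after the job is handed in, with the robot touching nothing.
It also fails if it takes over 59 s, if anything falls off the work surface, if the arm or the gripper's body presses on something with over 40 N, if the wrist force passes 120 N, or if a joint passes its speed limit or range.

ROBOT

A 6-joint arm with a two-finger parallel gripper is mounted at the origin on a cart in front of the work surface, level with it; the furniture and walls round the work are solid. World frame = base frame: x ahead of the robot, y to its left, z up, the work surface at z = 0. Lengths are in m, angles in rad, forces in N, time in s.
With the tool pointing down it reaches from about 0.3 to 0.875 m from the base axis. Payload 6.4 kg.
Tool frame: the origin (TCP) lies between the finger pads, 19 mm behind the fingertips; this is the grasp point; z points along the fingers, y is the line along which they close (so a half turn about z gives the same grasp; the last joint's range is limited). The gripper opens to 85 mm and grips with 20 to 120 N. Pads are 22 mm wide; open, the fingers measure 114 mm over their backs; the gripper's body (76 mm by 85 mm) begins 54 mm behind the grasp point. The pads swing forward as they close: fully open they stand 13 mm farther back than shut.
Start: joints at [1.072, 0.181, 1.607, -0, 1.354, -0.206], TCP at [0.166, 0.551, 0.25] pointing down, gripper open.
Joint ranges: [-2.99, 2.99], [-0.89, 2.07], [0.3, 2.58], [-1.14, 4.28], [0, 2.63], [-3.12, 3.12]. Speed limits (rad/s): [2.57, 2.57, 3.01, 3.14, 3.14, 3.14].

INTERFACE

Orientations are given as a unit quaternion [w, x, y, z].
In Python, from bench import ctrl gives the robot as it stands.
- The arm moves only by the tool jog_arm, never from a script. Its argument "series" is a list that holds one entry, the list of rows, each a list of 7 numbers: the shift along the tool's x, y, z in mm, then the turn, a rotation vector about the tool's x, y, z in rad, then the finger opening in mm, from 0 to 85.4. In form: [[[tx, ty, tz, rx, ry, rz, gripper], ...]]. A call has exactly 10 rows; each row shifts and turns the commanded pose from where the row before left it, along the tool's axes as they then stand; what a row does not reach is not made up. A row lasts 1/10 s, in which the tool goes at most 50 mm and 8.59 degrees, less where a joint would pass 70% of its speed; a pose out of reach is approached as far as the arm can. A call with a gripper value outside its range is refused whole. The fingers move at their own pace and stop on an object; the grip force is fixed at half the most. Time passes only in rows, so rows that do not move let the fingers close, or fill a call up. It gives the time, the measured TCP pose, the force, the opening and the grip force at its end, in the units of the state.
- ctrl.get_obs(): the state, without advancing time (a new reading comes with each control period).
- ctrl.camera(name): name is "side" or "top" or "wrist"; returns a dict with "frame" (400x640x3 uint8, blue, green, red), "z_map" (400x640 float32, m along the optical axis (not along the pixel's ray), 0 where there is no reading), "fx", "fy", "cx", "cy" (pixels), "k1" (the pictures are not rectified: a ray, as slopes to the right and down, at radius r is drawn at 1 + k1 r^2 times it, then the intrinsics apply), "xyz" and "rotation" of the camera in the world. Camera axes: x right, y down, z forward; pixel columns grow to the right and rows downward; lengths in m; the calibration is good to about 2 mm. A picture is of the moment at which its call begins.
- ctrl.hand_in(): hands the job in; it is judged then, once.
The state is a dict: "time_s": time; "q": joint angles; "dq": joint speeds; "joint_efforts": joint torques, N m; "eef_pos": TCP position; "eef_rot": TCP orientation; "wrist_force": force on the tool from outside, world axes, zero at the start; "torque": the same for the moment, N m; "opening": opening from 0.0 (shut) to 1.0 (fully open); "grasp_force": force on a finger pad.
Only numpy, scipy, OpenCV 4.12 (cv2) and the standard library are available. Lean on these libraries where they do the work, as an engineer would, in place of code of your own. Each camera call takes 0.05 s, during which the arm holds its last target. There are 200 camera calls.

## Working session

There is one attempt and no reset: what is moved stays moved. The work goes in short steps, Python scripts to look and compute and a tool call to move; the robot and the scene stay as the last step left them, time stands still between calls to the robot, and variables do not carry over. Pictures are saved under pics/ and viewed, at most 10 in all, crops included, and the job is handed in when it is done.

Besides the shell and the picture viewer there is one more tool, called after ">>>" as name(argument=value, ...) on one line, values as JSON. jog_arm: Moves the arm, as the interface text tells. Its arguments: {"type":"object","properties":{"series":{"type":"array"}},"required":["series"]}

```bash
mkdir -p pics; ls
cat > h.py <<'E'
import numpy as np, cv2
from bench import ctrl
from scipy.spatial.transform import Rotation as R
def cloud(c):
    z=c["z_map"]; v,u=np.mgrid[0:z.shape[0],0:z.shape[1]]
    K=np.array([[c["fx"],0,c["cx"]],[0,c["fy"],c["cy"]],[0,0,1.]])
    p=np.stack([u,v],-1).reshape(-1,1,2).astype(np.float64)
    d=cv2.undistortPoints(p,K,np.array([c["k1"],0,0,0.])).reshape(z.shape+(2,))
    P=np.dstack([d[...,0]*z,d[...,1]*z,z])
    M=np.array(c["rotation"],float)
    if M.shape!=(3,3): M=R.from_quat(M,scalar_first=True).as_matrix()
    return P@M.T+np.array(c["xyz"])
E
python3 - <<'E'
from h import *
print(ctrl.get_obs())
for n in ("side","top"):
    c=ctrl.camera(n); cv2.imwrite(f"pics/{n}0.png",c["frame"]); print({k:v for k,v in c.items() if k not in("frame","z_map")})
    np.savez(f"{n}0.npz",W=cloud(c),f=c["frame"],z=c["z_map"])
E
```

```text
pics
{'time_s': 0.0, 'q': array([ 1.07166281e+00,  1.81559017e-01,  1.60801618e+00,  3.14379738e-05,
        1.35378544e+00, -2.06308067e-01]), 'dq': array([-5.09212567e-04, -1.60892806e-03,  8.39216093e-06, -5.42236598e-05,
        1.86124583e-04, -1.17201868e-03]), 'joint_efforts': array([ 1.05911578e-03, -4.44876587e+01, -3.51339483e+01, -1.53333672e-04,
        9.27751302e-03, -4.89255015e-06]), 'eef_pos': array([0.16570334, 0.550064  , 0.24907006]), 'eef_rot': array([-3.19778598e-04,  1.45893491e-01,  9.89299908e-01, -8.24265667e-04]), 'wrist_force': array([-0.72963455, -0.21253363, -0.21465743]), 'torque': array([-0.03307925,  0.00261636,  0.01963963]), 'grasp_force': 0.0, 'opening': 1.0035367188640165}
{'fx': 508.32214946059736, 'fy': 508.32214946059736, 'cx': 324.25030051618944, 'cy': 199.5658542993767, 'k1': -0.0008034663070937615, 'xyz': array([-0.64778356, -0.40848723,  1.21750548]), 'rotation': array([-0.34947523,  0.73791766, -0.52683903,  0.23618896])}
{'fx': 443.73145937931923, 'fy': 443.73145937931923, 'cx': 314.1082130808849, 'cy': 196.8996543366674, 'k1': -0.02024100067250905, 'xyz': array([ 0.13297988, -0.19025584,  1.84005691]), 'rotation': array([-0.10896962,  0.84141912, -0.52474539,  0.0691503 ])}
```

View pics/side0.png

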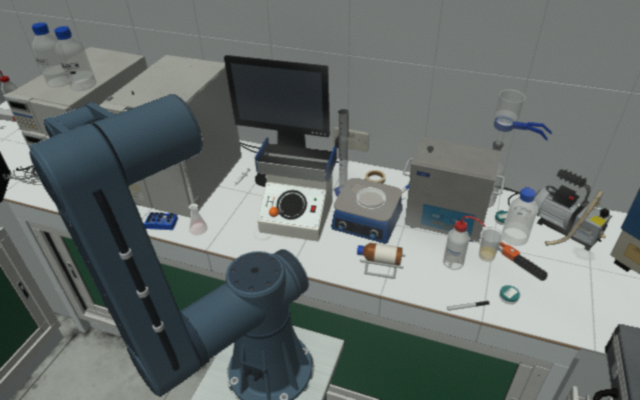

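View pics/top0.png

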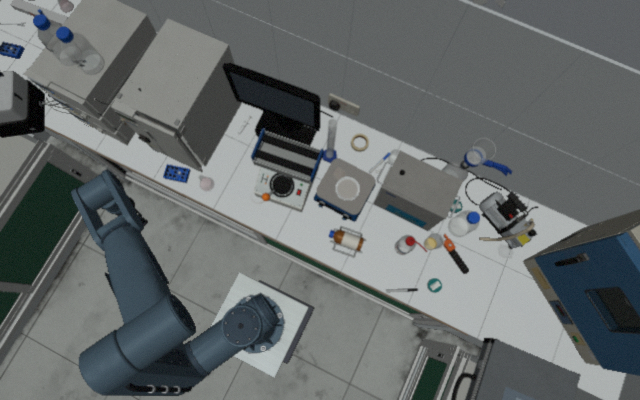

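The side view shows the roller near (290,195), with the orange knob at (274,212) and the bottle at (382,255), cap to the left. In the top view the roller is at (285,165), the knob at (266,197) and the bottle at (348,240). Next I measure these points from depth.

Run:
```python
from h import *
for n,rois in (("side",dict(knob=(262,204,284,220),bot=(350,238,410,270),roll=(245,130,340,200),wash=(440,215,475,270),erl=(185,200,210,238))),("top",dict(knob=(255,188,275,205),bot=(322,222,372,262),roll=(245,120,330,190),wash=(392,232,420,256),erl=(195,172,218,194)))):
    d=np.load(n+"0.npz");W=d["W"];f=d["f"];hsv=cv2.cvtColor(f,cv2.COLOR_BGR2HSV)
    def get(r,m=None):
        u0,v0,u1,v1=rois[r];s=np.s_[v0:v1,u0:u1]
        w=W[s].reshape(-1,3);h=hsv[s].reshape(-1,3).astype(int);k=d["z"][s].ravel()>0
        return w[k],h[k]
    w,h=get("knob");k=(h[:,0]<20)&(h[:,1]>170)&(h[:,2]>120);print(n,"knob",k.sum(),np.median(w[k],0),w[k].min(0),w[k].max(0))
    w,h=get("bot")
    k=(h[:,0]>100)&(h[:,0]<125)&(h[:,1]>120)&(w[:,2]>.02);print("cap",k.sum(),np.median(w[k],0))
    k=(h[:,0]<20)&(h[:,1]>100)&(w[:,2]>.02);print("amber",k.sum(),np.median(w[k],0),w[k].max(0))
    k=(w[:,2]>.065);print("body top",k.sum(),np.median(w[k],0),w[k,2].max());
    if k.sum()>5:
        b=w[k][:,:2];mu=b.mean(0);e=np.linalg.svd(b-mu)[2][0];t=(b-mu)@e;print("dir",e,t.min(),t.max(),mu+e*(t.min()+t.max())/2)
    w,h=get("roll");k=(h[:,0]>95)&(h[:,0]<130)&(h[:,1]>90)&(w[:,2]>.235)&(w[:,2]<.275)
    print("cheek",k.sum());b=w[k]
    lab=cv2.kmeans(b[:,:2].astype(np.float32),2,None,(3,50,1e-4),5,cv2.KMEANS_PP_CENTERS)[1].ravel()
    for i in (0,1):
        q=b[lab==i];print("  ",len(q),np.median(q,0),q.min(0),q.max(0),cv2.minAreaRect(q[:,:2].astype(np.float32)))
    k=(w[:,2]>.243)&(w[:,2]<.253)&(h[:,2]<90);print("rollers",k.sum(),cv2.minAreaRect(w[k][:,:2].astype(np.float32)))
    for r in("wash","erl"):
        w,h=get(r);k=w[:,2]>.025;print(r,np.median(w[k],0),w[k].max(0))
d=np.load("side0.npz");cv2.imwrite("pics/c1.png",cv2.resize(d["f"][120:280,240:420],None,fx=4,fy=3.7,interpolation=cv2.INTER_CUBIC))
```

```text
side knob 49 [0.44879179 0.17498808 0.13673849] [0.43855566 0.16310787 0.12646411] [0.46267952 0.18829737 0.14742694]
cap 47 [ 0.44488241 -0.1205786   0.05782423]
amber 207 [ 0.44059041 -0.15676778  0.06983049] [ 0.47567199 -0.13045723  0.08552197]
body top 468 [ 0.44778097 -0.19098368  0.07575411] 0.08773745461763105
dir [ 0.0860029  -0.99629489] -0.08083198920401041 0.05824909604889195 [ 0.44911049 -0.17861337]
cheek 130
   51 [0.59016707 0.27400006 0.26173738] [0.54554157 0.26766692 0.25146725] [0.65725318 0.28401955 0.26699865] ((0.6013866662979126, 0.2765114903450012), (0.11271733045578003, 0.008447065018117428), 6.565173625946045)
   79 [0.63214843 0.03847429 0.26159977] [0.56903021 0.02908344 0.23839645] [0.6963439  0.05530935 0.26730118] ((0.6318689584732056, 0.04316936805844307), (0.1283082813024521, 0.018336158245801926), 7.645033359527588)
rollers 817 ((0.649978518486023, 0.15613266825675964), (0.22097547352313995, 0.2480701208114624), 4.69207239151001)
wash [ 0.52726325 -0.40057623  0.09208659] [ 0.65265208 -0.3314496   0.21645001]
erl [0.41729559 0.46249089 0.05456843] [
[... 470 characters left out ...]
.60864801 0.27562523 0.26023581] [0.54766458 0.19453474 0.23524318] [0.75072717 0.29028421 0.27131454] ((0.6581667065620422, 0.2591821253299713), (0.05890388414263725, 0.21553488075733185), 69.92900085449219)
   118 [0.62878613 0.04001812 0.26093646] [0.57268437 0.02899526 0.23613635] [0.75858102 0.16479191 0.27287139] ((0.6684032082557678, 0.08241479843854904), (0.21435563266277313, 0.09298533946275711), 21.38835334777832)
rollers 535 ((0.652504026889801, 0.15695516765117645), (0.20574800670146942, 0.24395889043807983), 5.701268672943115)
wash [ 0.52683639 -0.39553718  0.13228129] [ 0.56852934 -0.37044509  0.2181477 ]
erl [0.41854958 0.4539919  0.05638855] [0.44586759 0.48381562 0.10833033]
```

View pics/c1.png

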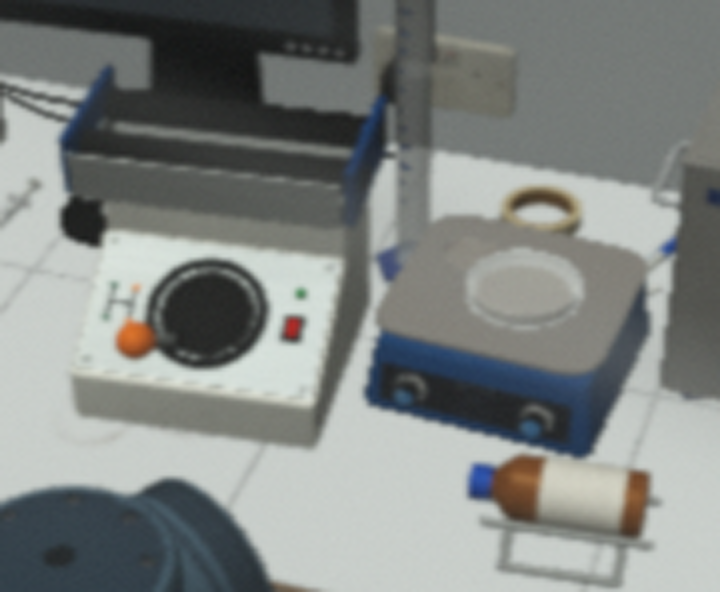

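The crop shows the cap at its left end (482,481), the rollers between the blue cheeks, and the knob at (137,338), low in the left slot. I'll refine the roller frame in the guessed axes and plan the first move.

```bash
cat >> h.py <<'E'
def down(yaw_y,tilt=0.,fwd=0.):
    "tool pointing down, tool y at yaw_y; tilted so fingers lean toward heading fwd"
    y=np.array([np.cos(yaw_y),np.sin(yaw_y),0]);z=np.array([np.cos(fwd)*np.sin(tilt),np.sin(fwd)*np.sin(tilt),-np.cos(tilt)])
    return R.from_matrix(np.stack([np.cross(y,z),y,z],1))
def plan(p1,r1,n,g,p0=None,r0=None):
    o=ctrl.get_obs()
    p0=o["eef_pos"] if p0 is None else np.array(p0);r0=R.from_quat(o["eef_rot"],scalar_first=True) if r0 is None else r0
    rv=(r0.inv()*r1).as_rotvec();r=r0;rows=[]
    for i in range(n):
        rows.append([*[round(float(x),1)+0 for x in r.inv().apply(np.array(p1)-p0)*1000/n],*[round(float(x),3)+0 for x in rv/n],g]);r=r*R.from_rotvec(rv/n)
    for q in rows: print(q)
    print("err check",np.round(o["eef_pos"],4))
E
python3 - <<'E'
from h import *
plan([.455,-.195,.25],down(.1),20,85)
for n in("side","top"):
    d=np.load(n+"0.npz");W=d["W"];f=d["f"].astype(int)
    u0,v0,u1,v1=(245,130,340,215) if n=="side" else (245,120,330,205)
    s=np.s_[v0:v1,u0:u1];w=W[s].reshape(-1,3);c=f[s].reshape(-1,3)
    for yaw in (.11,.125,.14):
        Rz=R.from_euler("z",-yaw);l=Rz.apply(w-[.618,.159,0])
        hi=[]
        for sy in(-1,1):
            k=(l[:,2]>.256)&(l[:,2]<.268)&(abs(l[:,1]*sy-.12)<.02)&(abs(l[:,0])<.075)&(c[:,0]>c[:,2]+25)
            q=l[k];hi.append((k.sum(),np.round(np.median(q,0),4),np.round(q[:,0].min(),4),np.round(q[:,0].max(),4),np.round(np.polyfit(q[:,0],q[:,1],1)[0],3)))
        print(n,yaw,hi)
    l=R.from_euler("z",-.125).apply(w-[.618,.159,0])
    k=(abs(l[:,1])<.1)
    for x in np.arange(-.1,.08,.006):
        q=l[k&(abs(l[:,0]-x)<.003)];
        if len(q): print(round(x,3),len(q),np.round(np.percentile(q[:,2],[50,90]),3),end="; ")
    k=(abs(l[:,1])<.1)&(l[:,0]<-.06)&(l[:,0]>-.085)&(l[:,2]>.215)&(l[:,2]<.26)
    print("lip",k.sum(),np.median(l[k],0),np.polyfit(l[k,1],l[k,0],1))
E
```

```text
[-24.6, -31.5, 0.0, 0.0, 0.0, 0.059, 85]
[-26.4, -30.0, 0.0, 0.0, 0.0, 0.059, 85]
[-28.1, -28.4, 0.0, 0.0, 0.0, 0.059, 85]
[-29.8, -26.7, 0.0, 0.0, 0.0, 0.059, 85]
[-31.3, -24.9, 0.0, 0.0, 0.0, 0.059, 85]
[-32.7, -23.0, 0.0, 0.0, 0.0, 0.059, 85]
[-34.0, -21.0, 0.0, 0.0, 0.0, 0.059, 85]
[-35.2, -19.0, 0.0, 0.0, 0.0, 0.059, 85]
[-36.2, -16.9, 0.0, 0.0, 0.0, 0.059, 85]
[-37.1, -14.7, 0.0, 0.0, 0.0, 0.059, 85]
[-38.0, -12.5, 0.0, 0.0, 0.0, 0.059, 85]
[-38.6, -10.3, 0.0, 0.0, 0.0, 0.059, 85]
[-39.2, -8.0, 0.0, 0.0, 0.0, 0.059, 85]
[-39.6, -5.7, 0.0, 0.0, 0.0, 0.059, 85]
[-39.8, -3.3, 0.0, 0.0, 0.0, 0.059, 85]
[-40.0, -1.0, 0.0, 0.0, 0.0, 0.059, 85]
[-39.9, 1.4, 0.0, 0.0, 0.0, 0.059, 85]
[-39.8, 3.7, 0.0, 0.0, 0.0, 0.059, 85]
[-39.5, 6.1, 0.0, 0.0, 0.0, 0.059, 85]
[-39.1, 8.4, 0.0, 0.0, 0.0, 0.059, 85]
err check [0.1657 0.5501 0.2491]
side 0.11 [(np.int64(66), array([-0.0025, -0.121 ,  0.2623]), np.float64(-0.0629), np.float64(0.0654), np.float64(-0.0)), (np.int64(58), array([-0.01  ,  0.1182,  0.2618]), np.float64(-0.06), np.float64(0.0613), np.float64(0.004))]
side 0.125 [(np.int64(66), 
[... 1904 characters left out ...]
 [0.11  0.119]; -0.07 200 [0.221 0.255]; -0.064 173 [0.209 0.254]; -0.058 78 [0.121 0.128]; -0.052 111 [0.126 0.216]; -0.046 204 [0.213 0.247]; -0.04 162 [0.246 0.255]; -0.034 84 [0.253 0.258]; -0.028 80 [0.254 0.258]; -0.022 59 [0.252 0.257]; -0.016 34 [0.246 0.251]; -0.01 2 [0.238 0.24 ]; -0.004 43 [0.214 0.218]; 0.002 75 [0.213 0.217]; 0.008 73 [0.211 0.216]; 0.014 72 [0.212 0.217]; 0.02 107 [0.214 0.244]; 0.026 195 [0.241 0.253]; 0.032 105 [0.252 0.257]; 0.038 85 [0.254 0.258]; 0.044 60 [0.252 0.256]; 0.05 45 [0.249 0.254]; 0.056 5 [0.246 0.247]; 0.062 15 [0.217 0.234]; 0.068 135 [0.224 0.234]; 0.074 6 [0.225 0.23 ]; lip 185 [-0.06719438  0.00361447  0.2411182 ] [ 0.02370834 -0.06722508]
```

>>> jog_arm(series=[[[-24.6, -31.5, 0, 0, 0, 0.059, 85], [-26.4, -30, 0, 0, 0, 0.059, 85], [-28.1, -28.4, 0, 0, 0, 0.059, 85], [-29.8, -26.7, 0, 0, 0, 0.059, 85], [-31.3, -24.9, 0, 0, 0, 0.059, 85], [-32.7, -23, 0, 0, 0, 0.059, 85], [-34, -21, 0, 0, 0, 0.059, 85], [-35.2, -19, 0, 0, 0, 0.059, 85], [-36.2, -16.9, 0, 0, 0, 0.059, 85], [-37.1, -14.7, 0, 0, 0, 0.059, 85]]])

```text
time_s: 1.1
eef_pos: [0.3105, 0.1764, 0.2499]
eef_rot: [0.0, 0.428, 0.904, 0.0]
wrist_force: [1.1, 0.6, -0.1]
opening: 0.996
grasp_force: 0.0
```

>>> jog_arm(series=[[[-38, -12.5, 0, 0, 0, 0.059, 85], [-38.6, -10.3, 0, 0, 0, 0.059, 85], [-39.2, -8, 0, 0, 0, 0.059, 85], [-39.6, -5.7, 0, 0, 0, 0.059, 85], [-39.8, -3.3, 0, 0, 0, 0.059, 85], [-40, -1, 0, 0, 0, 0.059, 85], [-39.9, 1.4, 0, 0, 0, 0.059, 85], [-39.8, 3.7, 0, 0, 0, 0.059, 85], [-39.5, 6.1, 0, 0, 0, 0.059, 85], [-39.1, 8.4, 0, 0, 0, 0.059, 85]]])

```text
time_s: 2.1
eef_pos: [0.4547, -0.1966, 0.2495]
eef_rot: [-0.0, 0.673, 0.74, 0.0]
wrist_force: [-0.5, -0.5, 1.3]
opening: 0.992
grasp_force: 0.0
```

Run:
```python
from h import *
c=ctrl.camera("wrist");o=ctrl.get_obs();W=cloud(c);cv2.imwrite("pics/w1.png",c["frame"]);np.savez("w1.npz",W=W,f=c["frame"],z=c["z_map"])
print(o["eef_pos"],o["eef_rot"],o["q"],c["xyz"])
k=(c["z_map"]>0)&(abs(W[...,0]-.455)<.07)&(abs(W[...,1]+.19)<.15)
w=W[k];b=w[(w[:,2]>.07)&(w[:,2]<.09)];print(len(b),b.mean(0),b.max(0),b.min(0))
if len(b)>20:
    mu=b[:,:2].mean(0);e=np.linalg.svd(b[:,:2]-mu,full_matrices=False)[2][0];t=(b[:,:2]-mu)@e;print(e,mu,np.percentile(t,[0,1,99,100]),mu+e*t.min(),mu+e*t.max())
```

```text
[ 0.45630807 -0.20183925  0.24973175] [ 0.00159726  0.67472362  0.73806821 -0.00089602] [-0.65352468  0.00707102  1.79604521 -0.00212151  1.33545034 -0.74264601] [ 0.44714248 -0.12491612  0.37389194]
4903 [ 0.45669277 -0.18815331  0.07670802] [ 0.48348478 -0.13211489  0.0817999 ] [ 0.43131439 -0.24821045  0.07001353]
[ 0.10225474 -0.99475825] [ 0.45669277 -0.18815331] [-0.05611799 -0.05258164  0.05677768  0.05935591] [ 0.45095444 -0.13232948] [ 0.4627622 -0.2471981]
```

View pics/w1.png

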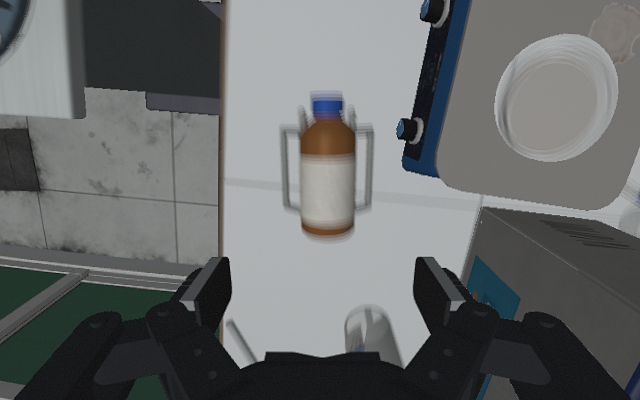

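The wrist view shows the bottle body from (302,125) to (354,237), with the cap up at (327,104). The body centre comes out at about (0.457,-0.194), with axis yaw 0.10, which agrees with the outer cameras.

Run:
```python
from h import *
plan([.4573,-.194,.061],down(.1026),10,85)
```

```text
[0.8, 0.2, 18.9, 0.0, 0.0, -0.001, 85]
[0.8, 0.2, 18.9, 0.0, 0.0, -0.001, 85]
[0.8, 0.2, 18.9, 0.0, 0.0, -0.001, 85]
[0.8, 0.2, 18.9, 0.0, 0.0, -0.001, 85]
[0.8, 0.2, 18.9, 0.0, 0.0, -0.001, 85]
[0.8, 0.2, 18.9, 0.0, 0.0, -0.001, 85]
[0.8, 0.2, 18.9, 0.0, 0.0, -0.001, 85]
[0.8, 0.2, 18.9, 0.0, 0.0, -0.001, 85]
[0.8, 0.2, 18.9, 0.0, 0.0, -0.001, 85]
[0.8, 0.2, 18.9, 0.0, 0.0, -0.001, 85]
err check [ 0.4563 -0.2018  0.2497]
```

>>> jog_arm(series=[[[0.8, 1, 20, 0, 0, 0, 85], [0, 1, 20, 0, 0, 0, 85], [0, 0, 20, 0, 0, 0, 85], [0, 0, 20, 0, 0, 0, 85], [0, 0, 20, 0, 0, 0, 85], [0, 0, 20, 0, 0, 0, 85], [0, 0, 20, 0, 0, 0, 85], [0, 0, 10, 0, 0, 0, 85], [0, 0, 0, 0, 0, 0, 85], [0, 0, 0, 0, 0, 0, 85]]])

```text
time_s: 3.15
eef_pos: [0.4567, -0.1941, 0.1004]
eef_rot: [0.0, 0.672, 0.741, 0.0]
wrist_force: [1.1, -0.1, 0.7]
opening: 0.997
grasp_force: 0.0
```

Run:
```python
from h import *
plan([.4573,-.194,.061],down(.1026),4,85);o=ctrl.get_obs();print(R.from_quat(o["eef_rot"],scalar_first=True).as_matrix())
c=ctrl.camera("wrist");W=cloud(c)
k=(c["z_map"]>0)&(abs(W[...,0]-.455)<.07)&(abs(W[...,1]+.19)<.15);w=W[k];b=w[(w[:,2]>.07)&(w[:,2]<.09)];print(len(b),b.mean(0),b.max(0),b.min(0))
mu=b[:,:2].mean(0);e=np.linalg.svd(b[:,:2]-mu,full_matrices=False)[2][0];t=(b[:,:2]-mu)@e;print(e,mu,np.percentile(t,[0,1,99,100]),mu+e*t.min(),mu+e*t.max())
```

```text
[0.0, 0.1, 9.9, 0.0, 0.0, -0.001, 85]
[0.0, 0.1, 9.9, 0.0, 0.0, -0.001, 85]
[0.0, 0.1, 9.9, 0.0, 0.0, -0.001, 85]
[0.0, 0.1, 9.9, 0.0, 0.0, -0.001, 85]
err check [ 0.4567 -0.1941  0.1004]
[[-9.79861221e-02  9.95187745e-01  2.67215752e-04]
 [ 9.95187761e-01  9.79861711e-02 -1.76858663e-04]
 [-2.02191022e-04  2.48600152e-04 -9.99999949e-01]]
15948 [ 0.45676792 -0.18461928  0.07674802] [ 0.48464109 -0.13234755  0.08182875] [ 0.4307399  -0.24972649  0.07000027]
[ 0.10755835 -0.99419877] [ 0.45676792 -0.18461928] [-0.05216508 -0.04941242  0.05866609  0.06408268] [ 0.45115713 -0.13275682] [ 0.46366054 -0.2483302 ]
```

>>> jog_arm(series=[[[-0.5, 0.5, 10, 0, 0, 0, 85], [0, 0.3, 10, 0, 0, 0, 85], [0, 0, 10, 0, 0, 0, 85], [0, 0, 9.5, 0, 0, 0, 85], [0, 0, 0, 0, 0, 0, 85], [0, 0, 0, 0, 0, 0, 45], [0, 0, 0, 0, 0, 0, 45], [0, 0, 0, 0, 0, 0, 45], [0, 0, 0, 0, 0, 0, 45], [0, 0, 0, 0, 0, 0, 45]]])

```text
time_s: 4.2
eef_pos: [0.4588, -0.1947, 0.0617]
eef_rot: [0.001, 0.672, 0.741, 0.001]
wrist_force: [3.4, 4.0, 6.0]
opening: 0.652
grasp_force: 63.7
```

>>> jog_arm(series=[[[0, 0, -10, 0, 0, 0, 45], [0, 0, -25, 0, 0, 0, 45], [0, 0, -35, 0, 0, 0, 45], [0, 0, -40, 0, 0, 0, 45], [0, 0, -40, 0, 0, 0, 45], [0, 0, -40, 0, 0, 0, 45], [0, 0, -40, 0, 0, 0, 45], [0, 0, -35, 0, 0, 0, 45], [0, 0, -20, 0, 0, 0, 45], [0, 0, 0, 0, 0, 0, 45]]])

```text
time_s: 5.2
eef_pos: [0.4579, -0.1953, 0.3491]
eef_rot: [0.003, 0.672, 0.741, -0.0]
wrist_force: [0.1, 0.2, -1.5]
opening: 0.654
grasp_force: 64.3
```

Run:
```python
from h import *
plan([.620,.158,.345],down(.108),14,45);o=ctrl.get_obs();print(o["opening"],o["wrist_force"],o["q"])
```

```text
[24.0, 14.0, 0.2, 0.0, 0.0, -0.001, 45]
[24.0, 14.0, 0.2, 0.0, 0.0, -0.001, 45]
[24.0, 14.0, 0.2, 0.0, 0.0, -0.001, 45]
[24.0, 14.0, 0.2, 0.0, 0.0, -0.001, 45]
[23.9, 14.1, 0.3, 0.0, 0.0, -0.001, 45]
[23.9, 14.1, 0.3, 0.0, 0.0, -0.001, 45]
[23.9, 14.1, 0.3, 0.0, 0.0, -0.001, 45]
[23.9, 14.1, 0.3, 0.0, 0.0, -0.001, 45]
[23.9, 14.1, 0.3, 0.0, 0.0, -0.001, 45]
[23.9, 14.1, 0.3, 0.0, 0.0, -0.001, 45]
[23.9, 14.2, 0.3, 0.0, 0.0, -0.001, 45]
[23.9, 14.2, 0.3, 0.0, 0.0, -0.001, 45]
[23.9, 14.2, 0.3, 0.0, 0.0, -0.001, 45]
[23.9, 14.2, 0.3, 0.0, 0.0, -0.001, 45]
err check [ 0.4579 -0.1953  0.3491]
0.6538238422889223 [ 0.13464647  0.20035505 -1.46035803] [-6.41662628e-01 -6.77747663e-02  1.66942944e+00 -6.96491939e-04
  1.53392158e+00 -7.39238894e-01]
```

>>> jog_arm(series=[[[20, 12, 0, 0, 0, -0.01, 45], [36, 21, 0, 0, 0, 0, 45], [40, 23.5, 0, 0, 0, 0, 45], [40, 23.5, 0, 0, 0, 0, 45], [40, 23.5, 0, 0, 0, 0, 45], [40, 23.5, 0, 0, 0, 0, 45], [40, 23.5, 0, 0, 0, 0, 45], [37, 21.5, 0, 0, 0, 0, 45], [27, 16, 0, 0, 0, 0, 45], [15, 9, 0, 0, 0, 0, 45]]])

```text
time_s: 6.2
eef_pos: [0.6167, 0.1621, 0.3424]
eef_rot: [-0.002, 0.667, 0.745, -0.002]
wrist_force: [-0.3, -0.4, -2.7]
opening: 0.655
grasp_force: 64.3
```

Run:
```python
from h import *
ctrl.camera("side");ctrl.camera("side")
c=ctrl.camera("wrist");W=cloud(c);o=ctrl.get_obs();plan([.620,.158,.278],down(.108),4,45);
print(o["eef_pos"],o["eef_rot"]);cv2.imwrite("pics/w2.png",c["frame"]);np.savez("w2.npz",W=W,f=c["frame"],z=c["z_map"])
# cheeks and bottle in local frame
l=R.from_euler("z",-.108).apply(W.reshape(-1,3)-[.62,.158,0]);f=c["frame"].reshape(-1,3).astype(int);ok=c["z_map"].ravel()>0
for sy in(-1,1):
    k=ok&(l[:,2]>.256)&(l[:,2]<.268)&(abs(l[:,1]*sy-.12)<.02)&(abs(l[:,0])<.08)&(f[:,0]>f[:,2]+25);q=l[k]
    print(k.sum(),np.median(q,0) if len(q) else "",np.percentile(q[:,:2],[1,99],axis=0) if len(q) else "", np.polyfit(q[:,0],q[:,1],1) if len(q)>9 else "")
k=ok&(abs(l[:,1])<.1)&(l[:,2]>.206)&(l[:,2]<.256)&(l[:,0]<-.05)&(l[:,0]>-.09);q=l[k];print("lip",len(q),np.median(q,0),np.polyfit(q[:,1],q[:,0],1))
k=ok&(l[:,2]>.352)&(l[:,2]<.38)&(abs(l[:,0])<.06)&(abs(l[:,1])<.1);q=l[k];print("bot",len(q),q.min(0),q.max(0))
```

```text
[-0.7, 0.9, 16.2, -0.001, 0.0, 0.0, 45]
[-0.7, 0.9, 16.2, -0.001, 0.0, 0.0, 45]
[-0.7, 0.9, 16.2, -0.001, 0.0, 0.0, 45]
[-0.7, 0.9, 16.2, -0.001, 0.0, 0.0, 45]
err check [0.6164 0.1604 0.3427]
[0.61636376 0.16041016 0.34268309] [-0.00132709  0.66726437  0.74481759 -0.001805  ]
120 [-0.0508587  -0.11473795  0.25960986] [[-0.05653393 -0.11905645]
 [ 0.04857799 -0.11267808]] [-0.00253719 -0.11511346]
3515 [-0.00167785  0.11969018  0.26171923] [[-0.06027176  0.11573203]
 [ 0.05765884  0.12465887]] [-0.00264716  0.11981883]
lip 6344 [-0.07022035  0.04222642  0.22380514] [ 0.01447455 -0.06888105]
bot 25433 [-0.05991191 -0.02701127  0.3520001 ] [0.05700958 0.06528323 0.37999971]
```

View pics/w2.png

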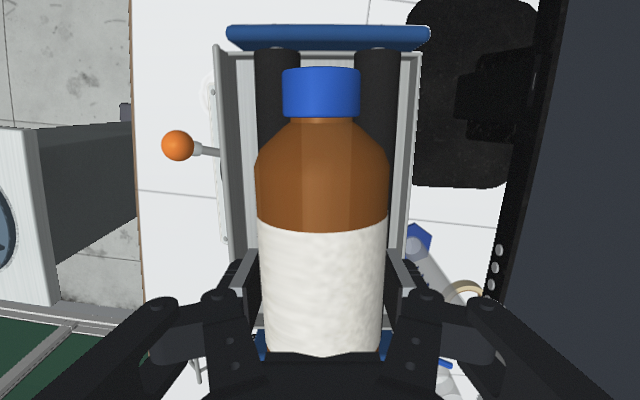

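The wrist view shows the bottle above the two black rollers, the left cheek at (328,38), and the knob at (178,145). The measured cheeks match the given sizes to about 1 mm, so I lower the bottle.

>>> jog_arm(series=[[[-1, 1.2, 12, 0, 0, 0, 45], [-1, 1, 14, 0, 0, 0, 45], [-0.5, 1, 14, 0, 0, 0, 45], [0, 0, 10, 0, 0, 0, 45], [0, 0, 6, 0, 0, 0, 45], [0, 0, 4, 0, 0, 0, 45], [0, 0, 2, 0, 0, 0, 45], [0, 0, 2, 0, 0, 0, 45], [0, 0, 0, 0, 0, 0, 45], [0, 0, 0, 0, 0, 0, 45]]])

```text
time_s: 7.35
eef_pos: [0.6209, 0.1577, 0.2819]
eef_rot: [0.0, 0.668, 0.744, 0.0]
wrist_force: [0.3, -0.1, -1.7]
opening: 0.655
grasp_force: 64.4
```

>>> jog_arm(series=[[[0, 0, 1.5, 0, 0, 0, 45], [0, 0, 1.5, 0, 0, 0, 45], [0, 0, 1, 0, 0, 0, 45], [0, 0, 0, 0, 0, 0, 45], [0, 0, 0, 0, 0, 0, 60], [0, 0, 0, 0, 0, 0, 66], [0, 0, 0, 0, 0, 0, 74], [0, 0, 0, 0, 0, 0, 85], [0, 0, 0, 0, 0, 0, 85], [0, 0, 0, 0, 0, 0, 85]]])

```text
time_s: 8.35
eef_pos: [0.6208, 0.1576, 0.2775]
eef_rot: [0.0, 0.668, 0.744, 0.0]
wrist_force: [-0.7, -0.6, 0.1]
opening: 0.995
grasp_force: 0.0
```

>>> jog_arm(series=[[[0, 0, -6, 0, 0, 0, 85], [0, 0, -12, 0, 0, 0, 85], [0, 0, -20, 0, 0, 0, 85], [0, 0, -25, 0, 0, 0, 85], [0, 0, -25, 0, 0, 0, 85], [0, 0, -25, 0, 0, 0, 85], [0, 0, -20, 0, 0, 0, 85], [0, 0, -10, 0, 0, 0, 85], [0, 0, 0, 0, 0, 0, 85], [0, 0, 0, 0, 0, 0, 85]]])

```text
time_s: 9.35
eef_pos: [0.6205, 0.1576, 0.4199]
eef_rot: [-0.0, 0.668, 0.744, -0.0]
wrist_force: [-0.2, -0.7, -0.3]
opening: 0.996
grasp_force: 0.0
```

```bash
cat >> h.py <<'E'
YAW=.108;O=np.array([.620,.158,0]);RZ=R.from_euler("z",YAW)
def knob(fa,cr,L=.150):
    a=np.radians(-32)+fa
    n=np.array([np.sin(a)*np.cos(cr),-np.sin(cr),np.cos(a)*np.cos(cr)])
    return O+RZ.apply(np.array([-.045,0,.036])+L*n)
def loc(p): return RZ.inv().apply(np.asarray(p)-O)
def lever(p):
    n=loc(p)-[-.045,0,.036];L=np.linalg.norm(n);return np.arctan2(n[0],n[2])+np.radians(32),-np.arcsin(n[1]/L),L
GR=down(np.pi/2+YAW,np.radians(42),YAW)
E
python3 - <<'E'
from h import *
from scipy.optimize import least_squares
c=ctrl.camera("wrist");W=cloud(c);f=cv2.cvtColor(c["frame"],cv2.COLOR_BGR2HSV).astype(int);cv2.imwrite("pics/w3.png",c["frame"])
k=(f[...,0]<20)&(f[...,1]>150)&(f[...,2]>110)&(c["z_map"]>0)&(np.linalg.norm(W-knob(-.4,-.25),axis=2)<.05)
q=W[k];s=least_squares(lambda p:np.linalg.norm(q-p,axis=1)-.017,knob(-.4,-.25),loss="soft_l1",f_scale=.002).x
print("knob",len(q),s,"pred",knob(-.4,-.25),"lever",lever(s))
l=RZ.inv().apply(W.reshape(-1,3)-O);fr=c["frame"].reshape(-1,3).astype(int)
k=(c["z_map"].ravel()>0)&(abs(l[:,0])<.04)&(abs(l[:,1])<.11)&(l[:,2]>.28)&(l[:,2]<.31);q=l[k];print("bottle",len(q),q.min(0),q.max(0),q.mean(0))
z=GR.as_matrix()[:,2];plan(knob(-.4,-.25)-.12*z+np.array([0,0,.03]),GR,20,85)
E
```

```text
knob 481 [0.45522856 0.17926539 0.12591344] pred [0.45302096 0.1772239  0.11953145] lever (np.float64(-0.35506981657329717), np.float64(-0.2584123552608437), np.float64(0.15223185963150163))
bottle 8021 [-0.02814599 -0.05373781  0.28000096] [0.02401707 0.08647257 0.29708463] [-0.0017345   0.01120507  0.29009952]
[1.9, -12.2, 9.0, -0.029, -0.029, -0.075, 85]
[3.0, -12.3, 8.6, -0.029, -0.029, -0.075, 85]
[4.2, -12.2, 8.2, -0.029, -0.029, -0.075, 85]
[5.3, -12.1, 7.7, -0.029, -0.029, -0.075, 85]
[6.5, -11.9, 7.2, -0.029, -0.029, -0.075, 85]
[7.5, -11.6, 6.6, -0.029, -0.029, -0.075, 85]
[8.6, -11.2, 6.1, -0.029, -0.029, -0.075, 85]
[9.5, -10.6, 5.5, -0.029, -0.029, -0.075, 85]
[10.5, -10.0, 4.9, -0.029, -0.029, -0.075, 85]
[11.3, -9.4, 4.3, -0.029, -0.029, -0.075, 85]
[12.1, -8.6, 3.7, -0.029, -0.029, -0.075, 85]
[12.8, -7.8, 3.1, -0.029, -0.029, -0.075, 85]
[13.4, -6.9, 2.5, -0.029, -0.029, -0.075, 85]
[14.0, -5.9, 2.0, -0.029, -0.029, -0.075, 85]
[14.4, -4.9, 1.4, -0.029, -0.029, -0.075, 85]
[14.8, -3.8, 0.9, -0.029, -0.029, -0.075, 85]
[15.1, -2.7, 0.3, -0.029, -0.029, -0.075, 85]
[15.2, -1.6, -0.2, -0.029, -0.029, -0.075, 85]
[15.3, -0.5, -0.6, -0.029, -0.029, -0.075, 85]
[15.3, 0.7, -1.1, -0.029, -0.029, -0.075, 85]
err check [0.6203 0.1576 0.4192]
```

View pics/w3.png

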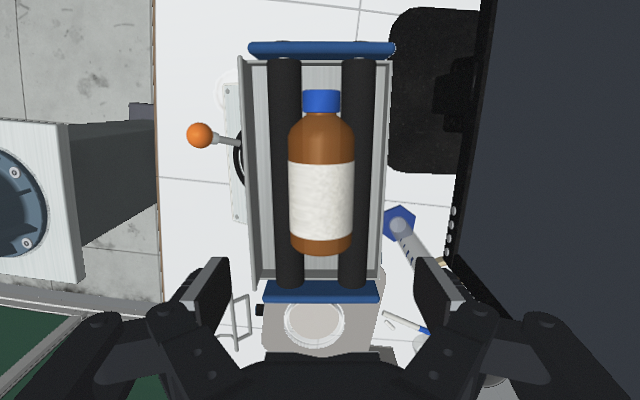

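The wrist view shows the bottle lying centred between the rollers, with the cap at (321,100) and the base at (321,250). The knob is at (199,135). The body is within about 2 mm of mid-length, so I move to the lever.

>>> jog_arm(series=[[[1.9, -12.2, 9, -0.029, -0.029, -0.075, 85], [3, -12.3, 8.6, -0.029, -0.029, -0.075, 85], [4.2, -12.2, 8.2, -0.029, -0.029, -0.075, 85], [5.3, -12.1, 7.7, -0.029, -0.029, -0.075, 85], [6.5, -11.9, 7.2, -0.029, -0.029, -0.075, 85], [7.5, -11.6, 6.6, -0.029, -0.029, -0.075, 85], [8.6, -11.2, 6.1, -0.029, -0.029, -0.075, 85], [9.5, -10.6, 5.5, -0.029, -0.029, -0.075, 85], [10.5, -10, 4.9, -0.029, -0.029, -0.075, 85], [11.3, -9.4, 4.3, -0.029, -0.029, -0.075, 85]]])

```text
time_s: 10.4
eef_pos: [0.4962, 0.1628, 0.3278]
eef_rot: [0.198, 0.335, 0.921, 0.01]
wrist_force: [0.5, 0.2, 0.3]
opening: 0.997
grasp_force: 0.0
```

>>> jog_arm(series=[[[12.1, -8.6, 3.7, -0.029, -0.029, -0.075, 85], [12.8, -7.8, 3.1, -0.029, -0.029, -0.075, 85], [13.4, -6.9, 2.5, -0.029, -0.029, -0.075, 85], [14, -5.9, 2, -0.029, -0.029, -0.075, 85], [14.4, -4.9, 1.4, -0.029, -0.029, -0.075, 85], [14.8, -3.8, 0.9, -0.029, -0.029, -0.075, 85], [15.1, -2.7, 0.3, -0.029, -0.029, -0.075, 85], [15.2, -1.6, -0.2, -0.029, -0.029, -0.075, 85], [15.3, -0.5, -0.6, -0.029, -0.029, -0.075, 85], [15.3, 0.7, -1.1, -0.029, -0.029, -0.075, 85]]])

```text
time_s: 11.4
eef_pos: [0.3731, 0.1676, 0.2367]
eef_rot: [0.361, -0.056, 0.931, 0.019]
wrist_force: [-1.1, 0.3, 0.5]
opening: 0.998
grasp_force: 0.0
```

Run:
```python
from h import *
from scipy.optimize import least_squares
ctrl.camera("side");c=ctrl.camera("wrist");W=cloud(c);f=cv2.cvtColor(c["frame"],cv2.COLOR_BGR2HSV).astype(int);cv2.imwrite("pics/w4.png",c["frame"])
k0=np.array([.4552,.1793,.1259])
k=(f[...,0]<20)&(f[...,1]>150)&(f[...,2]>110)&(c["z_map"]>0)&(np.linalg.norm(W-k0,axis=2)<.05)
q=W[k]
if len(q)>20:
    k0=least_squares(lambda p:np.linalg.norm(q-p,axis=1)-.017,k0,loss="soft_l1",f_scale=.002).x
    print("knob",len(q),k0,"lever",lever(k0))
plan(k0,GR,10,85);o=ctrl.get_obs();print(o["q"],(R.from_quat(o["eef_rot"],scalar_first=True).inv()*GR).as_rotvec())
print("tool axes\n",np.round(GR.as_matrix(),3))
```

```text
knob 980 [0.4552872  0.1787437  0.12526091] lever (np.float64(-0.3585808321188807), np.float64(-0.255739626857828), np.float64(0.15171213676323145))
[1.1, 0.2, 13.8, 0.0, 0.0, 0.001, 85]
[1.1, 0.2, 13.8, 0.0, 0.0, 0.001, 85]
[1.1, 0.2, 13.8, 0.0, 0.0, 0.001, 85]
[1.1, 0.3, 13.8, 0.0, 0.0, 0.001, 85]
[1.1, 0.3, 13.8, 0.0, 0.0, 0.001, 85]
[1.1, 0.3, 13.8, 0.0, 0.0, 0.001, 85]
[1.1, 0.3, 13.8, 0.0, 0.0, 0.001, 85]
[1.1, 0.3, 13.8, 0.0, 0.0, 0.001, 85]
[1.1, 0.3, 13.8, 0.0, 0.0, 0.001, 85]
[1.1, 0.3, 13.8, 0.0, 0.0, 0.001, 85]
err check [0.3717 0.1669 0.2349]
[ 0.1465888  -0.75628301  2.50411463 -0.03780966  0.65838521 -1.51982471] [0.00276247 0.00298514 0.00754915]
tool axes
 [[-0.739 -0.108  0.665]
 [-0.08   0.994  0.072]
 [-0.669 -0.    -0.743]]
```

View pics/w4.png

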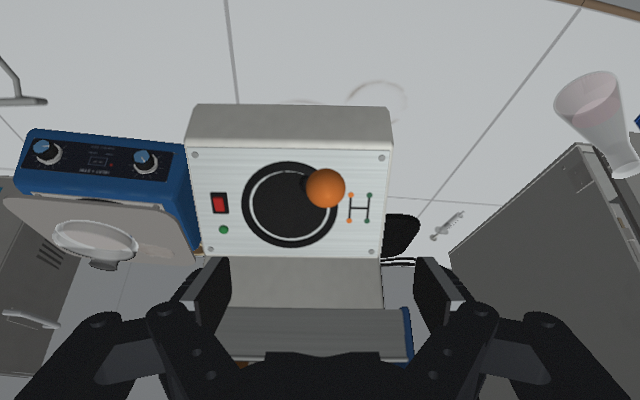

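The wrist view from the operator's side shows the knob at (325,188), clear of both fingers and slightly right of centre. I go in and grip it.

>>> jog_arm(series=[[[1.5, 0.3, 15, 0, 0, 0.004, 85], [1.5, 0.3, 20, 0, 0, 0.004, 85], [1.5, 0.3, 20, 0, 0, 0, 85], [1.5, 0.3, 20, 0, 0, 0, 85], [1.5, 0.3, 20, 0, 0, 0, 85], [1.5, 0.5, 18, 0, 0, 0, 85], [1, 0.5, 15, 0, 0, 0, 85], [1, 0, 10, 0, 0, 0, 85], [0, 0, 0, 0, 0, 0, 85], [0, 0, 0, 0, 0, 0, 85]]])

```text
time_s: 12.5
eef_pos: [0.4587, 0.1796, 0.1291]
eef_rot: [0.361, -0.05, 0.931, 0.021]
wrist_force: [-0.6, 0.1, 0.2]
opening: 0.996
grasp_force: 0.0
```

Run:
```python
from h import *
from scipy.optimize import least_squares
c=ctrl.camera("wrist");W=cloud(c);f=cv2.cvtColor(c["frame"],cv2.COLOR_BGR2HSV).astype(int)
k0=np.array([.4552,.1789,.1255])
k=(f[...,0]<20)&(f[...,1]>150)&(f[...,2]>110)&(c["z_map"]>0)&(np.linalg.norm(W-k0,axis=2)<.05)
q=W[k]
if len(q)>20:
    k0=least_squares(lambda p:np.linalg.norm(q-p,axis=1)-.017,k0,loss="soft_l1",f_scale=.002).x
    print("knob",len(q),k0,"lever",lever(k0))
plan(k0,GR,1,85)
```

```text
knob 3146 [0.45556683 0.17902915 0.12561666] lever (np.float64(-0.35537688720781746), np.float64(-0.25740340494679365), np.float64(0.15174941333108843))
[5.1, -0.3, 0.7, 0.003, 0.007, -0.001, 85]
err check [0.4588 0.1797 0.1296]
```

Now I close on the knob, shifting 5 mm first.

>>> jog_arm(series=[[[3, 0, 0.7, 0, 0, 0, 85], [2, -0.3, 0, 0, 0, 0, 85], [0, 0, 0, 0, 0, 0, 50], [0, 0, 0, 0, 0, 0, 25], [0, 0, 0, 0, 0, 0, 25], [0, 0, 0, 0, 0, 0, 25], [0, 0, 0, 0, 0, 0, 25], [0, 0, 0, 0, 0, 0, 25], [0, 0, 0, 0, 0, 0, 25], [0, 0, 0, 0, 0, 0, 25]]])

```text
time_s: 13.55
eef_pos: [0.4553, 0.1791, 0.1258]
eef_rot: [0.361, -0.051, 0.931, 0.021]
wrist_force: [-6.7, 0.3, 5.8]
opening: 0.369
grasp_force: 58.5
```

Run:
```python
from h import *
o=ctrl.get_obs();p=o["eef_pos"];print(o["opening"]*85.4,o["wrist_force"],p,lever(p))
off=p-knob(*lever(p)[:2],.150)
for fa in np.arange(-.35,.31,.05):
    print(round(fa,2),np.round(GR.inv().apply(knob(fa+.05,-.25)-knob(fa,-.25))*1000,2), "cross",np.round(GR.inv().apply(knob(fa,.2)-knob(fa,-.25))*1000,1))
```

```text
31.527721905319535 [-6.70190385  0.25106917  5.76977375] [0.45526807 0.1790801  0.12581812] (np.float64(-0.35550261864642874), np.float64(-0.25733796251786756), np.float64(0.15211272838377474))
-0.35 [-7.18 -0.   -1.09] cross [  0.3 -66.9  -1.6]
-0.3 [-7.23  0.   -0.73] cross [  0.2 -66.9  -1.7]
-0.25 [-7.26  0.   -0.37] cross [  0.1 -66.9  -1.7]
-0.2 [-7.27 -0.   -0.  ] cross [  0.  -66.9  -1.7]
-0.15 [-7.26 -0.    0.36] cross [ -0.  -66.9  -1.7]
-0.1 [-7.23  0.    0.72] cross [ -0.1 -66.9  -1.7]
-0.05 [-7.19  0.    1.08] cross [ -0.2 -66.9  -1.7]
-0.0 [-7.12  0.    1.44] cross [ -0.3 -66.9  -1.6]
0.05 [-7.04 -0.    1.79] cross [ -0.4 -66.9  -1.6]
0.1 [-6.94 -0.    2.14] cross [ -0.5 -66.9  -1.6]
0.15 [-6.83 -0.    2.49] cross [ -0.5 -66.9  -1.6]
0.2 [-6.69  0.    2.83] cross [ -0.6 -66.9  -1.6]
0.25 [-6.54  0.    3.16] cross [ -0.7 -66.9  -1.5]
0.3 [-6.38  0.    3.48] cross [ -0.8 -66.9  -1.5]
```

>>> jog_arm(series=[[[-3, 0, -0.4, 0, 0, 0, 25], [-6, 0, -0.6, 0, 0, 0, 25], [-7, 0, -0.5, 0, 0, 0, 25], [-6, 0, -0.3, 0, 0, 0, 25], [-3.3, 0, -0.1, 0, 0, 0, 25], [0, 0, 0, 0, 0, 0, 25], [0, -7, 0, 0, 0, 0, 25], [0, -8, 0, 0, 0, 0, 25], [0, -6, 0, 0, 0, 0, 25], [0, 0, 0, 0, 0, 0, 25]]])

```text
time_s: 14.55
eef_pos: [0.4729, 0.1637, 0.1444]
eef_rot: [0.36, -0.052, 0.931, 0.024]
wrist_force: [-30.5, 36.5, 24.2]
opening: 0.365
grasp_force: 65.4
```

```bash
cat > s.py <<'E'
from h import *
o=ctrl.get_obs();p=o["eef_pos"];print(p,"lever fa,cr,L",np.round(lever(p),4),"F local",RZ.inv().apply(o["wrist_force"]).round(1),o["opening"]*85.4,(R.from_quat(o["eef_rot"],scalar_first=True).inv()*GR).as_rotvec().round(4))
E
python3 s.py
```

```text
[0.4728862  0.16373565 0.1444197 ] lever fa,cr,L [-0.1897 -0.1447  0.1495] F local [-26.3  39.6  24.2] 31.19070952276513 [0.0096 0.0062 0.0009]
```

>>> jog_arm(series=[[[0, 5, -1, 0, 0, 0, 25], [0, 5, -1, 0, 0, 0, 25], [-3, 0, -0.5, 0, 0, 0, 25], [-3.5, 0, 0, 0, 0, 0, 25], [0, 0, 0, 0, 0, 0, 25], [0, -5, -0.5, 0, 0, 0, 25], [0, -5, -0.5, 0, 0, 0, 25], [0, 0, 0, 0, 0, 0, 25], [0, 0, 0, 0, 0, 0, 25], [0, 0, 0, 0, 0, 0, 25]]])

```text
time_s: 15.55
eef_pos: [0.4759, 0.1634, 0.1507]
eef_rot: [0.36, -0.052, 0.931, 0.023]
wrist_force: [-4.6, 33.5, -0.1]
opening: 0.368
grasp_force: 63.3
```

```bash
python3 s.py
```

```text
[0.47594545 0.16335337 0.15074771] lever fa,cr,L [-0.1465 -0.1375  0.1521] F local [-1.  33.8 -0.1] 31.414483485112527 [0.0081 0.006  0.0006]
```

>>> jog_arm(series=[[[0, 5, 0.5, 0, 0, 0, 25], [0, 5, 0.5, 0, 0, 0, 25], [-3, 0, 0.2, 0, 0, 0, 25], [-3, 0, 0.2, 0, 0, 0, 25], [0, 0, 0, 0, 0, 0, 25], [0, -5, -0.5, 0, 0, 0, 25], [0, -5, -0.5, 0, 0, 0, 25], [0, 0, 0, 0, 0, 0, 25], [0, 0, 0, 0, 0, 0, 25], [0, 0, 0, 0, 0, 0, 25]]])

```text
time_s: 16.55
eef_pos: [0.4816, 0.1642, 0.1554]
eef_rot: [0.362, -0.052, 0.931, 0.023]
wrist_force: [0.6, 39.0, -2.7]
opening: 0.369
grasp_force: 64.0
```

```bash
python3 s.py
```

```text
[0.48156026 0.16415414 0.15544001] lever fa,cr,L [-0.0977 -0.1387  0.1522] F local [ 4.8 38.7 -2.7] 31.47729263731391 [0.0083 0.0084 0.0005]
```

Still on the web. Next probe.

>>> jog_arm(series=[[[0, 5, 0.5, 0, 0, 0, 25], [0, 5, 0.5, 0, 0, 0, 25], [-3, 0, 0.4, 0, 0, 0, 25], [-3, 0, 0.4, 0, 0, 0, 25], [0, 0, 0, 0, 0, 0, 25], [0, -5, -0.5, 0, 0, 0, 25], [0, -5, -0.5, 0, 0, 0, 25], [0, 0, 0, 0, 0, 0, 25], [0, 0, 0, 0, 0, 0, 25], [0, 0, 0, 0, 0, 0, 25]]])

```text
time_s: 17.55
eef_pos: [0.4859, 0.1644, 0.1586]
eef_rot: [0.361, -0.052, 0.931, 0.023]
wrist_force: [-12.2, 32.8, 7.0]
opening: 0.363
grasp_force: 65.4
```

```bash
python3 s.py
```

```text
[0.4858621  0.16442539 0.15857183] lever fa,cr,L [-0.0624 -0.1375  0.1521] F local [-8.6 34.   7. ] 31.02735378659857 [0.0081 0.0073 0.0004]
```

>>> jog_arm(series=[[[0, 5, 0.3, 0, 0, 0, 25], [0, 5, 0, 0, 0, 0, 25], [-3, 0, 0.4, 0, 0, 0, 25], [-3, 0, 0.4, 0, 0, 0, 25], [0, 0, 0, 0, 0, 0, 25], [0, -5, -0.5, 0, 0, 0, 25], [0, -5, -0.5, 0, 0, 0, 25], [0, 0, 0, 0, 0, 0, 25], [0, 0, 0, 0, 0, 0, 25], [0, 0, 0, 0, 0, 0, 25]]])

```text
time_s: 18.55
eef_pos: [0.4921, 0.1645, 0.1646]
eef_rot: [0.363, -0.052, 0.93, 0.023]
wrist_force: [-15.8, 26.3, 15.9]
opening: 0.362
grasp_force: 64.3
```

```bash
python3 s.py
```

```text
[0.4920677  0.16453949 0.1646487 ] lever fa,cr,L [-0.0061 -0.1325  0.1536] F local [-12.9  27.9  15.9] 30.92671499945208 [0.0071 0.0122 0.0002]
```

>>> jog_arm(series=[[[0, 5, -0.5, 0, 0, 0, 25], [0, 4, -0.5, 0, 0, 0, 25], [2.5, 0, -0.5, 0, 0, 0, 25], [2, 0, 0, 0, 0, 0, 25], [0, 0, 0, 0, 0, 0, 25], [0, -5, 0, 0, 0, 0, 25], [0, -5, 0, 0, 0, 0, 25], [0, 0, 0, 0, 0, 0, 25], [0, 0, 0, 0, 0, 0, 25], [0, 0, 0, 0, 0, 0, 25]]])

```text
time_s: 19.55
eef_pos: [0.4874, 0.1641, 0.1627]
eef_rot: [0.363, -0.052, 0.93, 0.024]
wrist_force: [-18.4, 36.2, 18.7]
opening: 0.365
grasp_force: 64.3
```

```bash
python3 s.py
```

```text
[0.48736138 0.1641099  0.16268939] lever fa,cr,L [-0.039  -0.1322  0.1546] F local [-14.4  37.9  18.7] 31.189829869935448 [0.009  0.0118 0.0004]
```

>>> jog_arm(series=[[[0, 5, 0, 0, 0, 0, 25], [0, 5, 0, 0, 0, 0, 25], [-4, 0, 0, 0, 0, 0, 25], [-4, 0, 0.4, 0, 0, 0, 25], [-2, 0, 0.4, 0, 0, 0, 25], [0, -5, -0.5, 0, 0, 0, 25], [0, -5, -0.5, 0, 0, 0, 25], [0, 0, 0, 0, 0, 0, 25], [0, 0, 0, 0, 0, 0, 25], [0, 0, 0, 0, 0, 0, 25]]])

```text
time_s: 20.55
eef_pos: [0.494, 0.1632, 0.1679]
eef_rot: [0.362, -0.051, 0.931, 0.023]
wrist_force: [-9.1, 23.9, 8.5]
opening: 0.362
grasp_force: 63.0
```

```bash
python3 s.py
```

```text
[0.49397406 0.16323555 0.16785546] lever fa,cr,L [ 0.0147 -0.1213  0.1552] F local [-6.4 24.8  8.5] 30.881679860399927 [ 0.0067  0.0085 -0.    ]
```

>>> jog_arm(series=[[[0, 4, 0, 0, 0, 0, 25], [0, 4, 0, 0, 0, 0, 25], [-2.5, 0, 0.3, 0, 0, 0, 25], [-2, 0, 0.3, 0, 0, 0, 25], [0, 0, 0, 0, 0, 0, 25], [0, -4, -0.3, 0, 0, 0, 25], [0, -5, -0.5, 0, 0, 0, 25], [0, 0, 0, 0, 0, 0, 25], [0, 0, 0, 0, 0, 0, 25], [0, 0, 0, 0, 0, 0, 25]]])

```text
time_s: 21.55
eef_pos: [0.4994, 0.1595, 0.1719]
eef_rot: [0.363, -0.05, 0.93, 0.02]
wrist_force: [4.4, -2.7, 2.3]
opening: 0.367
grasp_force: 61.7
```

```bash
python3 s.py
```

```text
[0.49939887 0.15952129 0.17186962] lever fa,cr,L [ 0.0556 -0.0933  0.1557] F local [ 4.1 -3.1  2.3] 31.380916415470868 [ 0.0014  0.0115 -0.001 ]
```

The lever went through: at fore-aft 0.056 it passed the web with almost no force. I take it across to the right.

>>> jog_arm(series=[[[0, -5, -0.4, 0, 0, 0, 25], [0, -5, -0.2, 0, 0, 0, 25], [0, -5, 0, 0, 0, 0, 25], [0, -5, 0.2, 0, 0, 0, 25], [0, -5, 0.3, 0, 0, 0, 25], [0, -5, 0.5, 0, 0, 0, 25], [0, -5, 0.6, 0, 0, 0, 25], [0, -5, 0.7, 0, 0, 0, 25], [0, -4, 0.7, 0, 0, 0, 25], [0, 0, 0, 0, 0, 0, 25]]])

```text
time_s: 22.55
eef_pos: [0.5051, 0.1165, 0.1699]
eef_rot: [0.363, -0.05, 0.93, 0.021]
wrist_force: [-10.2, -1.3, 14.0]
opening: 0.362
grasp_force: 62.9
```

```bash
python3 s.py
```

```text
[0.50508639 0.11652572 0.16994605] lever fa,cr,L [0.0554 0.1865 0.1556] F local [-10.3  -0.2  14. ] 30.9025319730439 [ 0.0025  0.0105 -0.0006]
```

>>> jog_arm(series=[[[0, -2, 0, 0, 0, 0, 25], [0, -1.5, 0, 0, 0, 0, 25], [-3.5, 0, 0.9, 0, 0, 0, 25], [-3.5, 0, 1, 0, 0, 0, 25], [-3.5, 0, 1, 0, 0, 0, 25], [-3.5, 0, 1.1, 0, 0, 0, 25], [-3.5, 0, 1.2, 0, 0, 0, 25], [-3.5, 0, 1.3, 0, 0, 0, 25], [0, 0, 0, 0, 0, 0, 25], [0, 0, 0, 0, 0, 0, 25]]])

```text
time_s: 23.55
eef_pos: [0.5245, 0.1153, 0.178]
eef_rot: [0.362, -0.05, 0.931, 0.021]
wrist_force: [-1.9, 0.8, 3.7]
opening: 0.362
grasp_force: 62.8
```

```bash
python3 s.py
```

```text
[0.52445274 0.11529208 0.17801165] lever fa,cr,L [0.1915 0.2083 0.1555] F local [-1.8  1.   3.7] 30.945773275976133 [ 0.0027  0.0081 -0.0016]
```

>>> jog_arm(series=[[[-3.5, 0, 1.5, 0, 0, 0, 25], [-3.5, 0, 1.6, 0, 0, 0, 25], [-3.5, 0, 1.7, 0, 0, 0, 25], [-3, 0, 1.5, 0, 0, 0, 25], [-2, 0, 1, 0, 0, 0, 25], [-2, 0, 1, 0, 0, 0, 25], [-1, 0, 0.5, 0, 0, 0, 25], [0, 0, 0, 0, 0, 0, 25], [0, 0, 0, 0, 0, 0, 25], [0, 0, 0, 0, 0, 0, 25]]])

```text
time_s: 24.55
eef_pos: [0.5437, 0.1175, 0.1837]
eef_rot: [0.361, -0.05, 0.931, 0.021]
wrist_force: [-2.7, 0.1, 2.4]
opening: 0.359
grasp_force: 64.8
```

```bash
python3 s.py
```

```text
[0.54372881 0.11747536 0.18373482] lever fa,cr,L [0.3246 0.2081 0.1552] F local [-2.7  0.4  2.4] 30.618832344386853 [ 0.0029  0.0075 -0.001 ]
```

>>> jog_arm(series=[[[-1, 0, 0.5, 0, 0, 0, 25], [-1, 0, 0.5, 0, 0, 0, 25], [-1, 0, 0.5, 0, 0, 0, 25], [-1, 0, 0.5, 0, 0, 0, 25], [0, 0, 0, 0, 0, 0, 25], [0, 0, 0, 0, 0, 0, 25], [0, 0, 0, 0, 0, 0, 25], [0, 0, 0, 0, 0, 0, 25], [0, 0, 0, 0, 0, 0, 25], [0, 0, 0, 0, 0, 0, 25]]])

```text
time_s: 25.55
eef_pos: [0.5455, 0.1179, 0.1836]
eef_rot: [0.359, -0.052, 0.932, 0.021]
wrist_force: [-39.5, -11.5, 26.7]
opening: 0.362
grasp_force: 68.5
```

```bash
python3 s.py
```

```text
[0.54545688 0.11789357 0.1835827 ] lever fa,cr,L [0.3357 0.2074 0.1546] F local [-40.5  -7.2  26.7] 30.929494618525815 [0.0036 0.003  0.0017]
```

>>> jog_arm(series=[[[1, 0, -0.5, 0, 0, 0, 25], [1, 0, -0.5, 0, 0, 0, 25], [0.5, 0, 0, 0, 0, 0, 25], [0, 0, 0, 0, 0, 0, 40], [0, 0, 0, 0, 0, 0, 60], [0, 0, 0, 0, 0, 0, 85], [0, 0, 0, 0, 0, 0, 85], [0, 0, 0, 0, 0, 0, 85], [0, 0, 0, 0, 0, 0, 85], [0, 0, 0, 0, 0, 0, 85]]])

```text
time_s: 26.55
eef_pos: [0.5457, 0.1176, 0.1842]
eef_rot: [0.361, -0.051, 0.931, 0.021]
wrist_force: [0.3, 0.6, -0.3]
opening: 0.996
grasp_force: 0.0
```

```bash
cat > k.py <<'E'
from h import *
from scipy.optimize import least_squares
import sys
n=sys.argv[1]
c=ctrl.camera(n);W=cloud(c);f=cv2.cvtColor(c["frame"],cv2.COLOR_BGR2HSV).astype(int);cv2.imwrite(f"pics/{sys.argv[2]}.png",c["frame"])
k0=knob(.3,.15)
k=(f[...,0]<20)&(f[...,1]>150)&(f[...,2]>110)&(c["z_map"]>0)&(np.linalg.norm(W-k0,axis=2)<.06);q=W[k]
if len(q)>20:
    k0=least_squares(lambda p:np.linalg.norm(q-p,axis=1)-.017,k0,loss="soft_l1",f_scale=.002).x;print("knob",len(q),k0,"lever",lever(k0))
E
python3 s.py; python3 k.py wrist w5
```

```text
[0.5457365  0.11763786 0.18422251] lever fa,cr,L [0.3383 0.2084 0.1553] F local [ 0.3  0.5 -0.3] 85.09109351281865 [ 0.0027  0.0078 -0.0006]
knob 4717 [0.53811956 0.12804177 0.18001638] lever (np.float64(0.2899579083532663), np.float64(0.1393976205561044), np.float64(0.1508333156828082))
```

>>> jog_arm(series=[[[0, 0, -6, 0, 0, 0, 85], [0, 0, -10, 0, 0, 0, 85], [0, 0, -14, 0, 0, 0, 85], [0, 0, -16, 0, 0, 0, 85], [0, 0, -16, 0, 0, 0, 85], [0, 0, -14, 0, 0, 0, 85], [0, 0, -12, 0, 0, 0, 85], [0, 0, -8, 0, 0, 0, 85], [0, 0, 0, 0, 0, 0, 85], [0, 0, 0, 0, 0, 0, 85]]])

```text
time_s: 27.6
eef_pos: [0.4813, 0.1104, 0.2551]
eef_rot: [0.362, -0.05, 0.931, 0.021]
wrist_force: [0.9, 0.2, -0.4]
opening: 0.995
grasp_force: 0.0
```

```bash
python3 s.py; python3 k.py wrist w6; python3 k.py top t6;python3 k.py side s6
```

```text
[0.48132578 0.110388   0.25511363] lever fa,cr,L [0.1379 0.1341 0.2422] F local [ 0.9  0.1 -0.4] 84.99585056223145 [ 0.0026  0.0082 -0.0006]
knob 1584 [0.5379775  0.127937   0.17967154] lever (np.float64(0.2883577456696876), np.float64(0.14025132013247973), np.float64(0.15055672358552355))
knob 43 [0.54376577 0.12982516 0.18328689] lever (np.float64(0.33275261039315296), np.float64(0.1302353201091479), np.float64(0.15241218556402605))
knob 54 [0.5410777  0.12924783 0.18309054] lever (np.float64(0.3148769794170282), np.float64(0.1317005749858618), np.float64(0.15289046024150024))
```

View pics/w6.png

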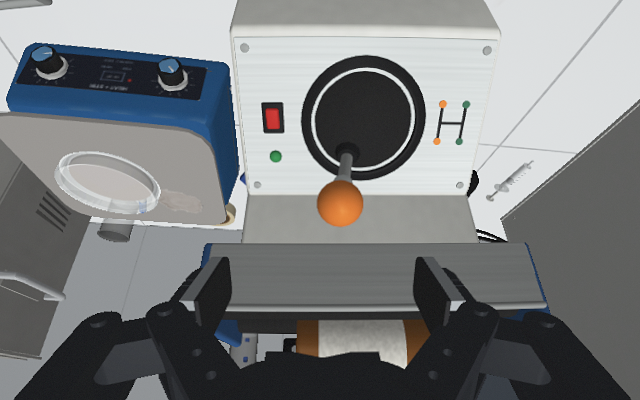

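The wrist view shows the knob at (340,204) in the forward right position, and the bottle visible below on the rollers. The cameras put fore-aft between 0.29 and 0.33. The fingers may have been close to the lip, so I regrip centred on the knob and push once more to confirm it is home.

Run:
```python
from h import *
plan([.5385,.1282,.1805],GR,8,85)
```

```text
[0.8, 1.4, 11.8, 0.0, 0.001, 0.0, 85]
[0.8, 1.4, 11.8, 0.0, 0.001, 0.0, 85]
[0.8, 1.4, 11.8, 0.0, 0.001, 0.0, 85]
[0.8, 1.4, 11.8, 0.0, 0.001, 0.0, 85]
[0.7, 1.4, 11.8, 0.0, 0.001, 0.0, 85]
[0.7, 1.4, 11.8, 0.0, 0.001, 0.0, 85]
[0.7, 1.4, 11.8, 0.0, 0.001, 0.0, 85]
[0.7, 1.4, 11.8, 0.0, 0.001, 0.0, 85]
err check [0.4812 0.1105 0.2543]
```

>>> jog_arm(series=[[[1, 2, 10, 0, 0, 0, 85], [1, 2, 16, 0, 0, 0, 85], [1, 2, 16, 0, 0, 0, 85], [1, 2, 16, 0, 0, 0, 85], [1, 2, 15, 0, 0, 0, 85], [1, 1.2, 13, 0, 0, 0, 85], [0, 0, 8.5, 0, 0, 0, 85], [0, 0, 0, 0, 0, 0, 85], [0, 0, 0, 0, 0, 0, 85], [0, 0, 0, 0, 0, 0, 60]]])

```text
time_s: 28.75
eef_pos: [0.539, 0.1282, 0.1814]
eef_rot: [0.361, -0.051, 0.931, 0.021]
wrist_force: [-0.4, -0.0, -0.4]
opening: 0.853
grasp_force: 0.0
```

>>> jog_arm(series=[[[0, 0, 0, 0, 0, 0, 40], [0, 0, 0, 0, 0, 0, 25], [0, 0, 0, 0, 0, 0, 25], [0, 0, 0, 0, 0, 0, 25], [0, 0, 0, 0, 0, 0, 25], [0, 0, 0, 0, 0, 0, 25], [0, 0, 0, 0, 0, 0, 25], [0, 0, 0, 0, 0, 0, 25], [0, 0, 0, 0, 0, 0, 25], [0, 0, 0, 0, 0, 0, 25]]])

```text
time_s: 29.75
eef_pos: [0.5391, 0.1284, 0.182]
eef_rot: [0.362, -0.051, 0.931, 0.021]
wrist_force: [-7.3, -0.8, 6.9]
opening: 0.368
grasp_force: 58.4
```

```bash
python3 s.py
```

```text
[0.53906168 0.12836512 0.1819528 ] lever fa,cr,L [0.2996 0.1365 0.1524] F local [-7.4  0.   6.9] 31.393756856987338 [ 0.003   0.0088 -0.0002]
```

>>> jog_arm(series=[[[-1, 0, 0.4, 0, 0, 0, 25], [-1, 0, 0.4, 0, 0, 0, 25], [-1, 0, 0.4, 0, 0, 0, 25], [-1, 0, 0.4, 0, 0, 0, 25], [0, 0, 0, 0, 0, 0, 25], [0, 0, 0, 0, 0, 0, 25], [0, 0, 0, 0, 0, 0, 25], [0, 0, 0, 0, 0, 0, 25], [0, 0, 0, 0, 0, 0, 25], [0, 0, 0, 0, 0, 0, 25]]])

```text
time_s: 30.75
eef_pos: [0.5402, 0.129, 0.1818]
eef_rot: [0.359, -0.052, 0.931, 0.021]
wrist_force: [-42.0, -11.1, 27.5]
opening: 0.364
grasp_force: 62.0
```

```bash
python3 s.py
```

```text
[0.54020148 0.12897792 0.1817972 ] lever fa,cr,L [0.307  0.1337 0.1519] F local [-43.   -6.5  27.5] 31.08190453814211 [0.0041 0.0036 0.0018]
```

The stop resists at once, with less than 0.01 rad of movement, so the lever is home. I release it and back off.

>>> jog_arm(series=[[[1, 0, -0.5, 0, 0, 0, 25], [1, 0, -0.5, 0, 0, 0, 25], [0, 0, 0, 0, 0, 0, 25], [0, 0, 0, 0, 0, 0, 40], [0, 0, 0, 0, 0, 0, 60], [0, 0, 0, 0, 0, 0, 85], [0, 0, 0, 0, 0, 0, 85], [0, 0, 0, 0, 0, 0, 85], [0, 0, 0, 0, 0, 0, 85], [0, 0, 0, 0, 0, 0, 85]]])

```text
time_s: 31.75
eef_pos: [0.5409, 0.1285, 0.1821]
eef_rot: [0.361, -0.051, 0.931, 0.021]
wrist_force: [-0.5, 0.4, -0.6]
opening: 0.997
grasp_force: 0.0
```

>>> jog_arm(series=[[[0, 0, -6, 0, 0, 0, 85], [0, 0, -12, 0, 0, 0, 85], [0, 0, -16, 0, 0, 0, 85], [0, 0, -20, 0, 0, 0, 85], [0, 0, -20, 0, 0, 0, 85], [0, 0, -20, 0, 0, 0, 85], [0, 0, -16, 0, 0, 0, 85], [0, 0, -8, 0, 0, 0, 85], [0, 0, 0, 0, 0, 0, 85], [0, 0, 0, 0, 0, 0, 85]]])

```text
time_s: 32.75
eef_pos: [0.4618, 0.1195, 0.2691]
eef_rot: [0.361, -0.05, 0.931, 0.021]
wrist_force: [0.2, -0.0, -0.2]
opening: 0.998
grasp_force: 0.0
```

```bash
python3 s.py; python3 k.py wrist w7; python3 k.py side s7
```

```text
[0.46181837 0.11946488 0.26911965] lever fa,cr,L [0.0954 0.0814 0.2614] F local [ 0.2 -0.  -0.2] 85.22636497899634 [ 0.0027  0.008  -0.0008]
knob 1299 [0.53793334 0.12786232 0.17959192] lever (np.float64(0.2878791547174389), np.float64(0.1407668443270892), np.float64(0.1505042183010546))
knob 52 [0.53907782 0.13062516 0.18039109] lever (np.float64(0.2985681112640895), np.float64(0.12314509535249459), np.float64(0.15055045428089794))
```

View pics/s7.png

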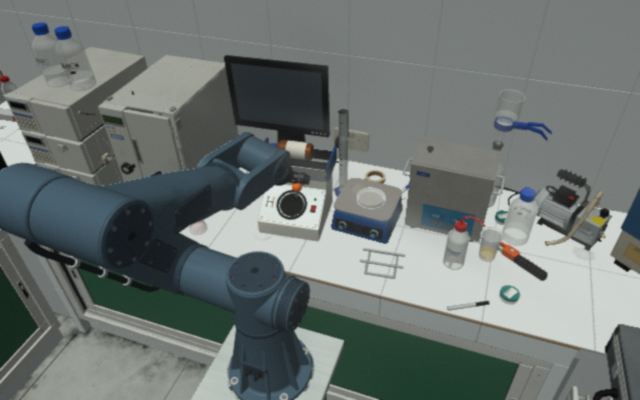

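The side view shows the bottle on the rollers at (297,150), the knob forward at (297,187), the rest empty, the wash bottle standing at (456,243) and the flask at (199,228) partly hidden by the arm. The knob sits where it did before the second push, so it was already home.

```bash
python3 -c "
from bench import ctrl
print(ctrl.hand_in())"
```

```text
the job is handed in; nothing more can be done
None
```

The job is handed in at about 33 s: the bottle lies centrally on the rollers, the lever is in fast forward against its stop, and both are released with the wash bottle and flask undisturbed.

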